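# Clamp a mould plate in a quick-release fixture

## Task

Load the heavy dark mould plate into the blue fixture: with the plate tilted, rest its yellow-striped edge on the bed under the fixture's fixed lip, right up to the heel, then pivot the plate down flat and let go. Then, with the red lever still up, turn the black wing nut clockwise until its white pointer is in the middle of the green arc, and after that flip the red cam lever all the way down so that the pad clamps the plate with the right force. Leave the flasks, the bottle and the notebook where they stand.

Things in the scene. Friction and masses are not known exactly. Their poses are not given: they have to be found in the camera images.
- fixture: Bolted-down fixture; origin on the bench; x from heel to lever, y across, z up. Base 120 mm wide, 10 mm thick, x = -180 to 130 mm; its top is the bed. Blue heel wall at x < -150, 110 mm wide, with a lip over the bed to x = -140, underside 18.5 and top 26.5 mm above the bed. Plate's place: x = -150 to -30, y = -45 to 45. Blue housing x = 5 to 90, 70 mm wide, 45 mm high.
- heel (a point): Foot of the heel wall: where the middle of the plate's yellow lower edge belongs. At fixture x = -150, y = 0, on the bed (10 mm above the bench). Axes as the fixture's.
- plate_rib (a point): Loose dark iron plate 120 (its x) x 90 (y) x 12 mm, 0.6 to 0.9 kg, lying flat, with an upright steel grip rib across its middle: 12 mm thick (x), 64 mm long (y), top 48 mm above the plate's underside. This point: on the rib, 36 mm above the underside, over the plate's centre. x points away from the yellow-striped edge, z up.
- plate_toe (a point): Middle of the lower edge of the plate's yellow-striped end; 60 mm towards -x and 36 mm below plate_rib, same axes.
- nut_grip (a point): Black wing nut on a vertical stud: bar 52 mm long, 14 mm wide, from 79 to 113 mm above the bench. This point: on its axis, 96 mm above the bench (fixture x = 45, y = 0). Its own x points along the bar to the end with the white pointer stripe.
- nut (a joint): Nut angle, rad, 0 to 3.0, growing clockwise seen from above; stays where left (0.12 N m friction). At 0 the pointer points along the fixture's +x. Moves the pad 3.5 mm towards the plate per rad. Green arc on the white dial below it (80 mm across, top 72 mm above the bench): 1.85 to 2.55, middle 2.2. Starts at 0.2 to 1.1, too loose.
- lever_grip (a point): Middle of the red paddle of the cam lever, 78 mm from its pivot; paddle 30 mm long, 20 mm wide (fixture y), 14 mm thick. The lever turns in the fixture's x-z plane, its tip going up and over away from the plate (+x) and down.
- lever_pivot (a point): Pivot of the cam lever: 45 mm above the bench on the fixture's centre line, at fixture x = 108 mm less 3.5 mm per rad of nut (the nut shifts the whole lever towards the plate); its axis is the fixture's y. Axes as the fixture's.
- lever (a joint): Angle of the cam lever, rad: 0 = up, 1.2 rad above level and leaning away from the plate; it starts at 0.12 to 0.4 (counts as up); 1.2 = fully down, level, 45 mm above the bench, free space below the paddle. Stays where left (0.28 N m friction). Going down it drives the pad 8 mm towards the plate.
- pad (a joint): Black rubber pad, 60 mm wide, 14 mm high, facing the plate's far end (gap 10.7 mm at nut 0 and lever up, 3 mm with the nut right). Value: compression of its spring, m (0 slack, at most 0.011), 3 N per mm; about 0.005 (15 N) when plate, nut and lever are right.
- flask_frosted: Bystander: white frosted glass flask, 124 mm wide, 200 mm high, origin under its centre.
- flask_green: Bystander: green glass flask, 120 mm wide, 210 mm high, origin under its centre.
- bottle: Bystander: amber bottle, 56 mm wide, 150 mm high, near the heel, origin under its centre.
- notebook: Bystander: black closed notebook 150 by 100 by 24 mm, origin under its centre.

How it is judged:
By the outcome, as a careful person would: the job done as asked, in the order asked, and still so for the second after the job is handed in, with the robot touching nothing.
It also fails if it takes over 69 s, if anything falls off the work surface, if the arm or the gripper's body presses on something with over 40 N, if the wrist force passes 120 N, or if a joint passes its speed limit or range.

## Robot

A 6-joint arm with a two-finger parallel gripper is mounted at the origin on the work surface. World frame = base frame: x ahead of the robot, y to its left, z up, the work surface at z = 0. Lengths are in mm, angles in rad, forces in N, time in s.
With the tool pointing down it reaches from about 300 to 875 mm from the base axis. Payload 6.4 kg.
Tool frame: the origin (TCP) lies between the finger pads; the fingertips stand 11 mm ahead of it and the grasp point (between the pads) lies 8 mm behind it (env.tip_extent is the distance from the TCP to the fingertips, in mm); z points along the fingers, y is the line along which they close (so a half turn about z gives the same grasp; the last joint's range is limited). The gripper opens to 88 mm and grips with 3 to 60 N. Pads are 18 mm wide; open, the fingers measure 123 mm over their backs; the gripper's body (75 mm by 187 mm) begins 45 mm behind the grasp point.
Start: joints at [-1.398, 0.181, 1.607, -0, 1.354, -0.206], TCP at [212.655, -534.246, 249.714] pointing down, gripper open.
Joint ranges: [-2.99, 2.99], [-0.89, 2.07], [0.3, 2.58], [-1.14, 4.28], [0, 2.63], [-3.12, 3.12]. Speed limits (rad/s): [2.57, 2.57, 3.01, 3.14, 3.14, 3.14].

## Interface

Orientations are given as a unit quaternion [x, y, z, w].
In Python, from cell import env gives the robot as it stands. Calls block until the motion is done:
- env.movep(position, orientation): joint-space move of the TCP to a pose.
- env.move_l(position, attitude=None, feed=150, until_force=None): straight line of the TCP; attitude=None keeps the orientation; feed is the mean speed in mm/s. With until_force (N) it stops when the force on the tool has changed by that much, and returns True; else False.
- env.move_joints(angles): joint-space move.
- env.gripper_open() and env.grab(effort=None): open the fingers fully, or close them until they stop; effort is the grip in N (None keeps the last).
- env.dwell(seconds).
- env.ik(position, orientation): joint angles nearest the present ones, or None.
- env.read_state(): the state.
- env.get_image(name): name is "scene" or "top" or "wrist"; returns a dict with "frame" (400x640x3 uint8, blue, green, red), "depth" (400x640 float32, mm along the optical axis (not along the pixel's ray), 0 where there is no reading), "intrinsics" (3x3 intrinsics, pixels), "dist_coeffs" ([k1, k2, p1, p2, k3] as OpenCV has them; the pictures are not rectified), "rvec" (rotation vector, rad) and "tvec" (3), from world to camera coordinates, as OpenCV has them; the wrist camera has in their place "T_tool_cam" (4x4, takes a point from camera to tool coordinates, whose origin is the TCP and whose axes are the flange's). Camera axes: x right, y down, z forward; pixel columns grow to the right and rows downward; lengths in mm; the calibration is good to about 2 mm. A picture is of the moment at which its call begins: read the wrist's pose just before it.
A pose or a line that the arm cannot do raises env.MotionError and nothing moves.
- env.job_done(): hands the job in; it is judged then, once.
The state is a dict: "clock": time; "joints": joint angles; "joint_vel": joint speeds; "effort": joint torques, N m; "tcp_pos": TCP position; "orientation": TCP orientation; "wrist_force": force on the tool from outside, world axes, zero at the start; "torque": the same for the moment, N m; "finger_gap": opening from 0.0 (shut) to 1.0 (fully open); "grasp_force": force on a finger pad.
Only numpy, scipy, OpenCV 4.12 (cv2) and the standard library are available. Lean on these libraries where they do the work, as an engineer would, in place of code of your own. Each camera call takes 0.05 s, during which the arm holds its last target. There are 200 camera calls.

## Working session

There is one attempt and no reset: what is moved stays moved. The work goes in short steps, each a Python script; the robot and the scene stay as the last script left them, time stands still between calls to the robot, and variables do not carry over. Pictures are saved under pics/ and viewed, at most 10 in all, crops included, and the job is handed in when it is done.

```bash
ls; mkdir -p pics
python3 - <<'E'
from cell import env
import cv2,numpy as np
s=env.read_state();print(s['clock'],s['tcp_pos'],s['orientation'],s['finger_gap'])
for n in ['top','scene']:
    d=env.get_image(n);cv2.imwrite(f'pics/{n}1.png',d['frame']);np.savez(f'{n}1.npz',**d)
    R=cv2.Rodrigues(np.array(d['rvec']))[0];print(n,(-R.T@np.array(d['tvec']).ravel()).round(),d['dist_coeffs'])
E
```

```text
pics
0.0 [ 212.56416354 -533.71297199  248.83056966] [ 9.82120244e-01  1.88252641e-01  1.90227516e-05 -8.76861444e-04] 0.9986920300331312
top [ 387. -102. 1180.] [0.01388465 0.         0.         0.         0.        ]
scene [1193. -451. 1143.] [-0.00914763  0.          0.          0.          0.        ]
```

View pics/top1.png

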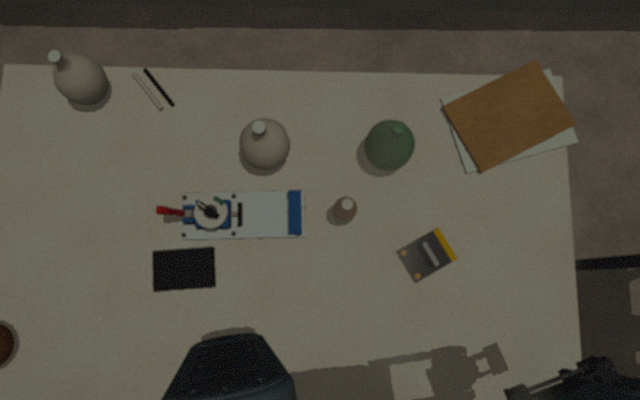

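View pics/scene1.png

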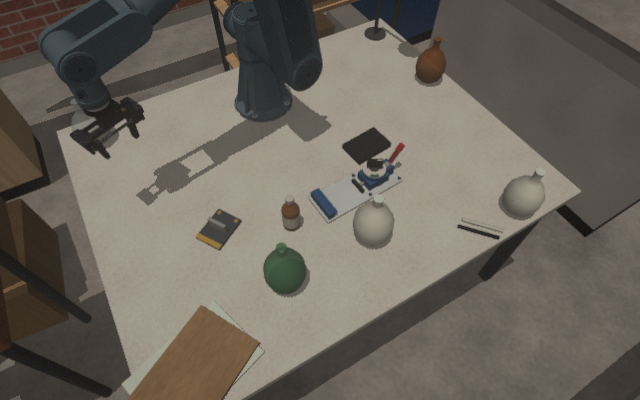

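The top view shows the fixture with its heel at (295,213), its lever at (160,210) and the nut at (208,210). The plate is at (427,255), with its yellow edge pointing up and right to (444,245). The bottle is at (345,208) and the notebook at (184,268). Next I'll get coarse positions, then move the wrist camera over each item.

```bash
cat > h.py <<'E'
from cell import env
import cv2,numpy as np
from scipy.spatial.transform import Rotation as Rn
def shot(n,save=None):
    s=env.read_state(); d=env.get_image(n)
    if n=='wrist':
        T=np.eye(4);T[:3,:3]=Rn.from_quat(s['orientation']).as_matrix();T[:3,3]=s['tcp_pos']
        M=T@np.array(d['T_tool_cam']);d['R'],d['c']=M[:3,:3],M[:3,3]
    else:
        R=cv2.Rodrigues(np.array(d['rvec']))[0];d['R'],d['c']=R.T,-R.T@np.array(d['tvec']).ravel()
    if save: cv2.imwrite('pics/'+save,d['frame'])
    return d
def plane(d,uv,z):
    p=cv2.undistortPoints(np.array(uv,float).reshape(-1,1,2),d['intrinsics'],np.array(d['dist_coeffs']))[:,0]
    r=np.c_[p,np.ones(len(p))]@d['R'].T
    return d['c']+r*((z-d['c'][2])/r[:,2])[:,None]
def pix(d,P):
    R=d['R'].T
    return cv2.projectPoints(np.array(P,float).reshape(-1,1,3),cv2.Rodrigues(R)[0],-R@d['c'],d['intrinsics'],np.array(d['dist_coeffs']))[0][:,0]
def mask(d,c):
    h=cv2.cvtColor(cv2.GaussianBlur(d['frame'],(3,3),0),cv2.COLOR_BGR2HSV)
    lo,hi={'blue':((100,110,30),(125,255,255)),'yellow':((18,130,60),(35,255,255)),'red':((172,130,50),(180,255,255)),'green':((45,90,50),(85,255,255)),'dark':((0,0,0),(180,255,75))}[c]
    m=cv2.inRange(h,lo,hi)
    if c=='red': m|=cv2.inRange(h,(0,130,50),(6,255,255))
    return m
def blobs(d,c,roi=None,amin=30):
    m=mask(d,c)
    if roi: 
        k=np.zeros_like(m);k[roi[1]:roi[3],roi[0]:roi[2]]=255;m&=k
    return sorted([q for q in cv2.findContours(m,cv2.RETR_EXTERNAL,cv2.CHAIN_APPROX_NONE)[0] if cv2.contourArea(q)>=amin],key=lambda q:-cv2.contourArea(q))
def down(yaw,tilt=None): # tool z down, tool x at world yaw
    c,s=np.cos(yaw),np.sin(yaw)
    return Rn.from_matrix(np.array([[c,s,0],[s,-c,0],[0,0,-1]]).astype(float))
E
python3 - <<'E'
from h import *
d=shot('top')
def rep(c,roi,z):
    for q in blobs(d,c,roi,15)[:3]:
        b=cv2.boxPoints(cv2.minAreaRect(q));P=plane(d,b,z);print(c,b.mean(0).round(),P.mean(0).round(),[np.linalg.norm(P[i]-P[i-1]).round() for i in(0,1)],P[:,:2].round().tolist())
rep('blue',(270,180,310,250),36.5);rep('blue',(170,180,240,250),55);rep('yellow',(390,220,470,290),12);rep('dark',(390,220,470,290),12);rep('dark',(145,240,225,300),24)
print(plane(d,[[208,210],[345,208],[265,145],[390,145]],60).round(), d['depth'][255,427],d['depth'][213,295])
w=shot('wrist');print(w['T_tool_cam'],w['intrinsics'])
E
```

```text
blue [294. 212.] [558. -52.  36.] [np.float64(105.0), np.float64(27.0)] [[610.0, -37.0], [610.0, -64.0], [506.0, -68.0], [505.0, -41.0]]
blue [192. 222.] [524. 195.  55.] [np.float64(46.0), np.float64(14.0)] [[525.0, 219.0], [539.0, 214.0], [522.0, 171.0], [509.0, 176.0]]
blue [227. 222.] [525. 110.  55.] [np.float64(15.0), np.float64(31.0)] [[515.0, 124.0], [543.0, 108.0], [535.0, 95.0], [508.0, 111.0]]
blue [188. 207.] [560. 207.  55.] [np.float64(5.0), np.float64(20.0)] [[562.0, 217.0], [563.0, 198.0], [558.0, 197.0], [557.0, 217.0]]
yellow [444. 244.] [ 490. -426.   12.] [np.float64(87.0), np.float64(17.0)] [[523.0, -396.0], [532.0, -410.0], [457.0, -455.0], [448.0, -441.0]]
dark [424. 256.] [ 459. -374.   12.] [np.float64(89.0), np.float64(107.0)] [[469.0, -306.0], [526.0, -397.0], [449.0, -442.0], [393.0, -352.0]]
dark [183. 269.] [411. 216.  24.] [np.float64(100.0), np.float64(157.0)] [[453.0, 301.0], [469.0, 145.0], [370.0, 131.0], [355.0, 286.0]]
[[ 553.  157.   60.]
 [ 567. -175.   60.]
 [ 720.   26.   60.]
 [ 728. -284.   60.]] 1133.634 1153.4467
[[ 1.09110887e-04 -9.51093626e-01 -3.08902738e-01  8.09412559e+01]
 [ 9.99999359e-01 -2.44358474e-04  1.10558620e-03 -7.84731785e-01]
 [-1.12699899e-03 -3.08902661e-01  9.51092990e-01 -1.35150202e+02]
 [ 0.00000000e+00  0.00000000e+00  0.00000000e+00  1.00000000e+00]] [[318.12743989   0.         320.62847888]
 [  0.         318.12743989 204.40566633]
 [  0.           0.           1.        ]]
```

Run:
```python
from h import *
import pickle
for n,p,a in[('fix',[520,55,290],2),('plate',[463,-381,200],32)]:
    env.movep(p,down(np.radians(a)).as_quat()); d=shot('wrist',n+'_w.png');pickle.dump(d,open(n+'.pkl','wb'))
    print(env.read_state()['clock'],env.read_state()['tcp_pos'],d['c'])
```

```text
2.6167 [520.12972227  54.25814989 289.91768599] [600.67389058  58.07998685 425.05108247]
4.3167 [ 463.60676711 -380.2422055   200.30681755] [ 531.81597211 -336.88081807  335.39508291]
```

View pics/fix_w.png

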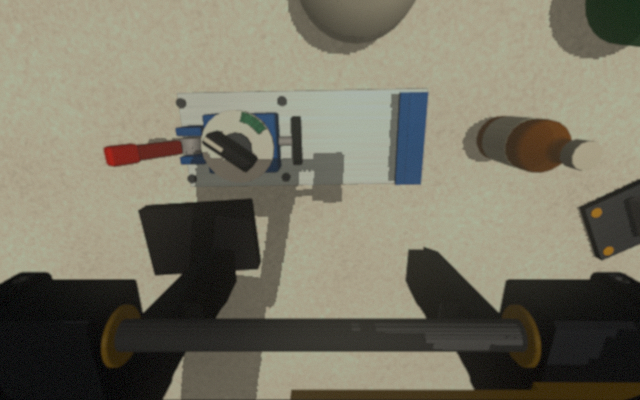

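View pics/plate_w.png

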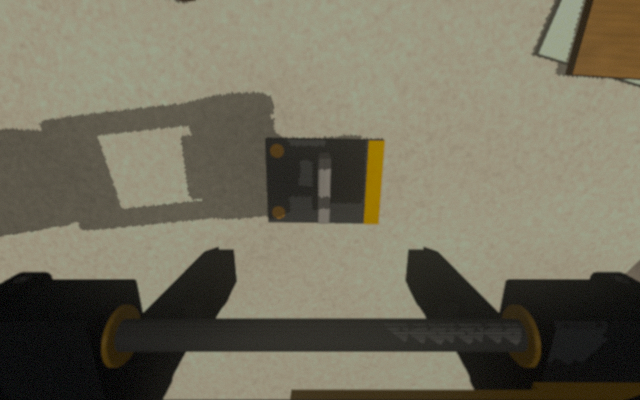

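Fixture view: the blue heel is at (398–428, 92–184). The dial is centred near (238,143), with the nut's black bar from (207,137) to (255,165), the green arc at (253,122) and the red paddle at (122,154). Plate view: the plate spans (266–384, 139–223) with the yellow edge on the right, and the rib is at x≈324.

Run:
```python
from h import *
import pickle
d=pickle.load(open('fix.pkl','rb'))
def rep(c,roi,z,dd):
    for q in blobs(dd,c,roi,25)[:1]:
        b=cv2.boxPoints(cv2.minAreaRect(q));P=plane(dd,b,z);print(c,b.round().tolist(),P.mean(0).round(1),[np.linalg.norm(P[i]-P[i-1]).round(1) for i in(0,1)],P[:,:2].round(1).tolist())
rep('blue',(380,80,440,200),36.5,d);rep('green',(230,100,275,140),72,d);rep('red',(90,130,200,180),100,d);rep('red',(90,130,142,180),100,d)
print('base',plane(d,[[178,94],[424,91],[422,184],[187,184]],10).round(1).tolist())
# dial: bright or green or nut-hole circle
h=cv2.cvtColor(d['frame'],cv2.COLOR_BGR2HSV)
for t in(60,45): 
    m=cv2.inRange(h,(0,0,0),(180,255,t));k=np.zeros_like(m);cv2.circle(k,(236,148),33,255,-1)
    q=max(cv2.findContours(m&k,0,1)[0],key=cv2.contourArea);r=cv2.minAreaRect(q);P=plane(d,cv2.boxPoints(r),113);print('nut',r,P.round(1).tolist(),P.mean(0).round(1),[np.linalg.norm(P[i]-P[i-1]).round(1) for i in(0,1)])
cv2.imwrite('pics/fixcrop.png',cv2.resize(d['frame'][85:200,90:310],None,fx=3.6,fy=3.6,interpolation=2))
for z,u in((45,(190,146)),(105,(122,154))): print('dep',[float(d['depth'][v[1],v[0]]) for v in((190,146),(122,154),(410,140),(222,150),(350,120),(238,143))]) or 0
def pt(u,v):
    Z=d['depth'][v,u];p=cv2.undistortPoints(np.array([[[u,v]]],float),d['intrinsics'],np.array(d['dist_coeffs']))[0,0];return d['c']+d['R']@np.array([p[0]*Z,p[1]*Z,Z])
for u,v in((122,154),(112,154),(135,153),(410,140),(225,148),(240,155),(350,120),(265,170)): print((u,v),pt(u,v).round(1))
p=pickle.load(open('plate.pkl','rb'))
print('plate',plane(p,[[384,139],[380.5,223],[268,222],[266,139]],12).round(1).tolist())
print('ribtop',plane(p,[[318,153],[330,153],[330,222],[318,222]],48).round(1).tolist())
rep('yellow',None,12,p);rep('dark',(250,120,400,235),12,p)
```

```text
blue [[394.0, 182.0], [401.0, 91.0], [426.0, 93.0], [419.0, 184.0]] [560.4 -51.4  36.5] [np.float64(32.3), np.float64(106.9)] [[507.7, -37.5], [614.5, -34.3], [613.4, -63.9], [506.2, -69.8]]
green [[241.0, 118.0], [245.0, 113.0], [263.0, 126.0], [260.0, 131.0]] [576.8 130.1  72. ] [np.float64(23.2), np.float64(7.0)] [[580.4, 141.8], [586.0, 137.5], [573.2, 118.4], [567.4, 122.6]]
red [[103.0, 147.0], [180.0, 139.0], [182.0, 159.0], [105.0, 166.0]] [544.5 237.1 100. ] [np.float64(20.1), np.float64(78.7)] [[549.3, 275.7], [559.6, 197.7], [539.9, 197.7], [529.3, 277.2]]
red [[103.0, 147.0], [141.0, 143.0], [143.0, 162.0], [105.0, 166.0]] [541.8 257.2 100. ] [np.float64(20.1), np.float64(38.4)] [[549.3, 275.7], [554.3, 237.6], [534.5, 238.4], [529.3, 277.2]]
base [[603.0, 233.2, 10.0], [616.8, -69.1, 10.0], [499.5, -82.3, 10.0], [488.8, 233.1, 10.0]]
nut ((230.47201538085938, 149.09600830078125), (54.64414978027344, 21.37699317932129), 34.695152282714844) [[558.8, 171.3, 113.0], [575.8, 158.3, 113.0], [547.6, 116.4, 113.0], [529.5, 129.0, 113.0]] [552.9 143.7 113. ] [np.float64(51.4), np
[... 657 characters left out ...]
 112.5]
(240, 155) [547.6 135.3 111.8]
(350, 120) [579.4  19.7  11.1]
(265, 170) [524.9 117.6  72.3]
plate [[535.1, -410.2, 12.0], [459.5, -459.5, 12.0], [395.6, -355.0, 12.0], [472.4, -310.0, 12.0]]
ribtop [[493.0, -358.8, 48.0], [498.7, -367.9, 48.0], [442.5, -403.8, 48.0], [436.4, -394.0, 48.0]]
yellow [[362.0, 223.0], [368.0, 139.0], [384.0, 140.0], [379.0, 224.0]] [ 491.8 -427.    12. ] [np.float64(18.5), np.float64(90.1)] [[448.9, -442.1], [526.4, -396.2], [534.4, -411.1], [457.5, -458.5]]
dark [[264.0, 221.0], [265.0, 137.0], [367.0, 138.0], [366.0, 222.0]] [ 461.7 -374.8   12. ] [np.float64(111.0), np.float64(89.8)] [[394.5, -350.4], [473.8, -308.1], [526.6, -395.4], [451.8, -445.4]]
```

View pics/fixcrop.png

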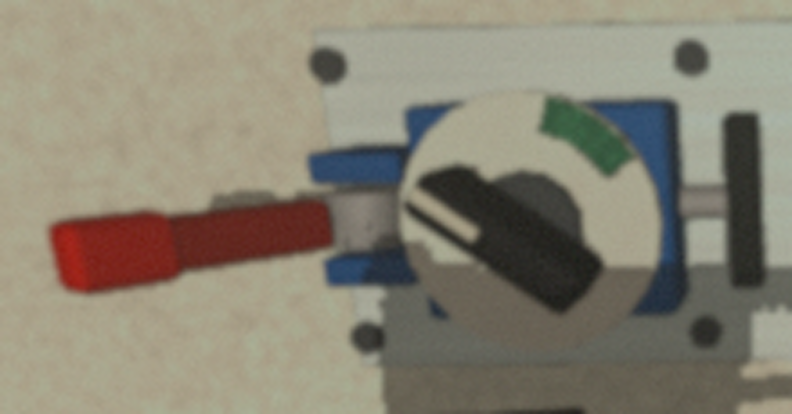

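The crop confirms the bar's white pointer is at the upper-left end, near (440,215) in the crop, so the nut is at about 0.55 rad. The lever is up. Depth looks good, so I'll use it to tighten the fixture frame.

Run:
```python
from h import *
import pickle
def cloud(d):
    v,u=np.mgrid[0:400,0:640];uv=np.c_[u.ravel(),v.ravel()].astype(float)
    p=cv2.undistortPoints(uv[:,None],d['intrinsics'],np.array(d['dist_coeffs']))[:,0];Z=d['depth'].ravel()
    return (d['c']+(np.c_[p,np.ones(len(p))]*Z[:,None])@d['R'].T).reshape(400,640,3)
d=pickle.load(open('fix.pkl','rb'));P=cloud(d)
def sel(P,x0,y0,x1,y1,lo,hi):
    Q=P[y0:y1,x0:x1].reshape(-1,3);Q=Q[(Q[:,2]>lo)&(Q[:,2]<hi)];return Q
def rect(n,Q):
    r=cv2.minAreaRect(Q[:,:2].astype(np.float32));print(n,len(Q),np.round(r[0],1),np.round(r[1],1),round(r[2],1),'med',np.median(Q,0).round(1))
bench=sel(P,300,200,400,240,-20,20);print('bench z',np.median(bench[:,2]))
rect('heel',sel(P,380,80,440,200,33,40))
rect('base',sel(P,165,80,440,195,7,14))
Q=sel(P,190,100,285,190,69,75);c,r=cv2.minEnclosingCircle(Q[:,:2].astype(np.float32));print('dial',c,r)
N=sel(P,190,100,285,190,106,118);rect('nuttop',N)
rect('paddle',sel(P,100,140,143,170,60,150));L=sel(P,100,140,185,170,60,150)
print('lever dz/dy',np.polyfit(L[:,1],L[:,2],1),L[:,2].max(),L[:,1].max())
# parking pointer
p=pickle.load(open('plate.pkl','rb'));G=cloud(p)
rect('plate',sel(G,255,125,395,235,8,16));rect('rib',sel(G,300,140,345,235,43,53))
print('bottle',np.median(sel(P,470,110,600,180,60,160),0),sel(P,470,110,600,180,60,160)[:,1].max())
```

```text
bench z 0.2785575042178152
heel 2538 [559.8 -52.4] [109.7  32.8] 2.9 med [563.5 -51.6  37.1]
base 13888 [552.7  78.9] [120.1 309.8] 3.0 med [568.   52.2  10.2]
dial (548.98828125, 148.05613708496094) 39.99871826171875
nuttop 795 [549.1 148.1] [51.6 14.5] 57.0 med [550.2 147.5 112.7]
paddle 771 [543.7 249.6] [20.2 26. ] 3.0 med [544.9 247.5 115.5]
lever dz/dy [   1.48022563 -252.75694092] 126.0376255222684 262.5234345369442
plate 8774 [ 464.9 -383. ] [ 90.3 121.1] 31.1 med [ 467.7 -380.5   12.4]
rib 829 [ 464.8 -382.6] [63.7 11.9] 30.8 med [ 466.9 -381.5   48.1]
bottle [ 565.90680498 -162.21699271  106.09861379] -144.38811368129853
```

```bash
cat >> h.py <<'E'
YF=np.radians(93.0);ux=np.array([np.cos(YF),np.sin(YF),0]);uy=np.array([-np.sin(YF),np.cos(YF),0]);uz=np.array([0,0,1.])
O=np.array([552.7,78.9,0])+25*ux
def F(x,y,z): return O+x*ux+y*uy+z*uz
def platepose(toex,h,th,yaw=YF,toe=None): # TCP pose for plate, toe bottom h above bed
    px0=np.array([np.cos(yaw),np.sin(yaw),0]);py=np.cross(uz,px0)
    px=px0*np.cos(th)+uz*np.sin(th);pz=-px0*np.sin(th)+uz*np.cos(th)
    t=F(toex,0,10+h) if toe is None else toe
    return t+60*px+28*pz, Rn.from_matrix(np.c_[-py,-px,-pz]).as_quat()
def say(*a):
    s=env.read_state();print(*a,round(s['clock'],2),'tcp',np.round(s['tcp_pos'],1),'F',np.round(s['wrist_force'],1),'gap',round(s['finger_gap'],3),'gf',round(s['grasp_force'],1))
E
python3 - <<'E'
from h import *
q=down(np.radians(31)).as_quat()
env.movep([464.9,-382.8,90],q)
env.move_l([464.9,-382.8,28.5],q,feed=60);say('at')
env.grab(60);say('grip')
env.move_l([464.9,-382.8,215],feed=150);say('lift')
p1,q1=platepose(-126,170,0);p2,q2=platepose(-126,40,np.radians(17))
j=env.ik(p1,q1);print(j,env.ik(p2,q2))
env.movep(p1,q1);say('over')
d=shot('wrist','over.png');d=shot('scene','over_s.png')
E
```

```text
at 6.01 tcp [ 465.2 -383.1   29. ] F [ 0.4 -0.5  0.3] gap 0.998 gf 0.0
grip 7.15 tcp [ 465.  -382.9   28.5] F [ 0.6 -0.3 -1.3] gap 0.134 gf 60.0
lift 8.54 tcp [ 464.4 -382.2  213.6] F [ 0.   0.8 -8.6] gap 0.133 gf 60.0
[-1.45130835e-01  1.79976948e-01  1.69580511e+00 -4.44089210e-16
  1.26581060e+00  1.37330561e+00] [-0.31842394  0.36467969  1.75435661  0.30309531  1.150535    1.05776638]
over 10.12 tcp [555.1  37.1 208. ] F [ 0.1 -0.2 -7.7] gap 0.13 gf 60.0
```

Run:
```python
from h import *
th=np.radians(17)
p,q=platepose(-126,60,th);env.movep(p,q);say('tilt')
p,q=platepose(-126,5,th);env.move_l(p,q,feed=80);say('low')
p,q=platepose(-126,-4,th);print(env.move_l(p,q,feed=20,until_force=6));say('bed')
s=env.read_state()['tcp_pos'];up=s+1.2*uz
env.move_l(up,feed=20)
print(env.move_l(up-26*ux,feed=30,until_force=8));say('heel')
s=np.array(env.read_state()['tcp_pos']);p0,_=platepose(0,0,th);e=s-p0;print('toe x',e@ux,'y',e@uy,'h',e[2])
shot('scene','heel_s.png');d=shot('wrist','heel_w.png')
```

```text
tilt 10.69 tcp [555.4  25.7 114.1] F [ 0.8 -0.2 -7.6] gap 0.13 gf 60.0
low 11.53 tcp [555.7  27.1  59.5] F [ 0.8  0.1 -7.8] gap 0.135 gf 60.0
True
bed 11.89 tcp [556.   27.3  53.7] F [1.2 2.  4.8] gap 0.134 gf 60.4
True
heel 12.94 tcp [556.8   5.4  54.4] F [ 2.4  2.8 -0.3] gap 0.139 gf 60.1
toe x -147.75729699552048 y -0.2657409563016792 h 0.03254212220798536
```

View pics/heel_w.png

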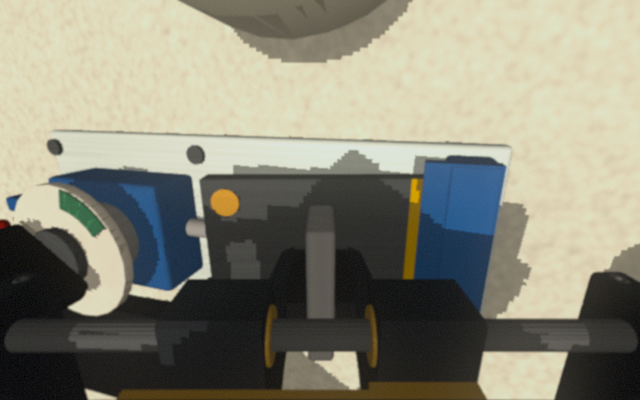

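The plate's yellow edge is under the lip at (413,230), against the blue heel at (425,220). Next I'll pivot it down.

Run:
```python
from h import *
for deg in (13,9,5,2,0.0):
    t=np.radians(deg);p,q=platepose(-150.3+12*np.sin(t),0.4,t);env.move_l(p,q,feed=40)
say('flat')
p=np.array(env.read_state()['tcp_pos'])
print(env.move_l(p-3*uz,feed=15,until_force=6));say('bed')
p=np.array(env.read_state()['tcp_pos']);print(env.move_l(p-5*ux,feed=15,until_force=8));say('heel')
s=np.array(env.read_state()['tcp_pos']);e=s-platepose(0,0,0)[0];print('toe x',e@ux,'y',e@uy,'h',e[2])
env.gripper_open();say('open')
p=np.array(env.read_state()['tcp_pos']);env.move_l(p+140*uz,feed=150)
# over nut, look
a=np.radians(93-36+0) # tool x along pointer
for al in (a,a-np.pi):
    out=[]
    for b in (al,al-1.572): 
        j=env.ik(F(45,0,91),down(b).as_quat()); out.append(None if j is None else np.round(j,2))
    print(np.degrees(al),out)
env.movep(F(-30,0,220),down(np.radians(3)).as_quat());d=shot('wrist','placed.png')
import pickle;pickle.dump(d,open('placed.pkl','wb'));say()
```

```text
flat 14.31 tcp [556.4  13.4  38.5] F [ 1.7  0.1 -6.2] gap 0.128 gf 60.0
True
bed 14.52 tcp [556.3  13.4  38.5] F [-0.8 -0.1  4.8] gap 0.129 gf 60.0
True
heel 14.8 tcp [556.4  12.8  38.5] F [0.1 1.5 5.1] gap 0.132 gf 60.0
toe x -151.23884739692784 y -0.2396653517569235 h 0.4715849838516064
open 15.99 tcp [554.4  20.2  37.6] F [ 0.6 30.8  7.1] gap 0.998 gf 16.1
57.00000000000001 [array([ 0.06,  0.36,  1.74, -0.  ,  1.05,  0.63]), array([ 0.06,  0.36,  1.74, -0.  ,  1.05,  2.2 ])]
-122.99999999999999 [array([ 0.06,  0.36,  1.74, -0.  ,  1.05, -2.51]), array([ 0.06,  0.36,  1.74, -0.  ,  1.05, -0.94])]
17.51 tcp [552.4  73.9 218.9] F [ 0.4  1.  -0.7] gap 1.002 gf 0.0
```

View pics/placed.png

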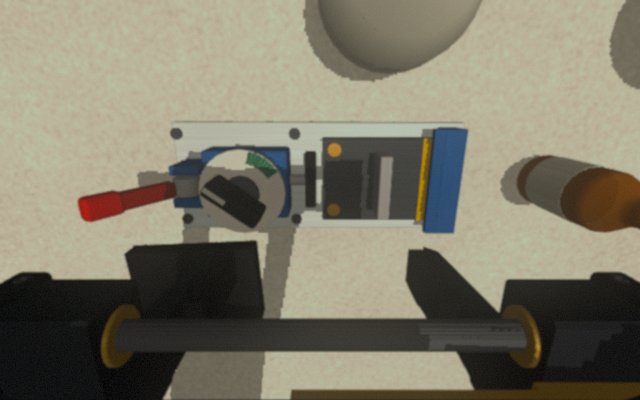

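The plate is flat with its yellow edge at (425,180) beside the heel. When the fingers opened, the rear one pushed on the heel (31 N), so I'll measure whether the plate moved.

```bash
cat >> h.py <<'E'
def cloud(d):
    v,u=np.mgrid[0:400,0:640];uv=np.c_[u.ravel(),v.ravel()].astype(float)
    p=cv2.undistortPoints(uv[:,None],d['intrinsics'],np.array(d['dist_coeffs']))[:,0];Z=d['depth'].ravel()
    W=d['c']+(np.c_[p,np.ones(len(p))]*Z[:,None])@d['R'].T-O
    return np.c_[W@ux,W@uy,W@uz]   # fixture coordinates
def rect(n,Q):
    r=cv2.minAreaRect(Q[:,:2].astype(np.float32));print(n,len(Q),np.round(r[0],1),np.round(r[1],1),round(r[2],1),'z',Q[:,2].mean().round(1),'min/max x',np.percentile(Q[:,0],[.5,99.5]).round(1))
def box(C,x0,x1,y0,y1,z0,z1): return C[(C[:,0]>x0)&(C[:,0]<x1)&(C[:,1]>y0)&(C[:,1]<y1)&(C[:,2]>z0)&(C[:,2]<z1)]
E
python3 - <<'E'
from h import *
import pickle
d=pickle.load(open('placed.pkl','rb'));C=cloud(d)
rect('heel',box(C,-200,-120,-70,70,34,40));rect('rib',box(C,-130,-50,-50,50,53,62))
P=box(C,-139,-23,-60,60,18,27);rect('platetop',P);A=np.c_[P[:,:2],np.ones(len(P))];print('plane slopes',np.linalg.lstsq(A,P[:,2],rcond=None)[0])
rect('nut',box(C,0,90,-40,40,106,118));rect('pad',box(C,-35,0,-40,40,25,45))
L=box(C,100,200,-30,30,60,150);print(np.polyfit(L[:,0],L[:,2],1),np.median(L,0))
E
```

```text
heel 3315 [-156.5   -0.6] [109.4  33.3] 89.9 z 37.2 min/max x [-172.2 -140.1]
rib 824 [-90.3  -0.4] [12.3 63. ] 0.1 z 57.9 min/max x [-96.2 -84.2]
platetop 7140 [-85.1   0.3] [107.8  90.3] 0.1 z 22.4 min/max x [-138.6  -31.3]
plane slopes [-2.68612941e-03  1.05184616e-04  2.21370137e+01]
nut 1169 [44.2 -0.8] [13.8 51.8] 53.5 z 112.3 min/max x [21.6 66.3]
pad 337 [-13.7  -0.8] [57.9 18.1] 89.8 z 25.6 min/max x [-22.8  -6.5]
[  1.48317854 -99.94236457] [136.46736704  -1.91234717 103.90088637]
```

The plate is seated: rib at x=-90.3 and flat. The nut reads 0.637, so I'll turn it now.

Run:
```python
from h import *
a=YF-0.637;q=down(a).as_quat()
env.movep(F(45,0,165),q);env.move_l(F(45,0,90),q,feed=90);say('at')
env.grab(40);say('grip')
for k in (1,2,3):
    env.movep(F(45,0,90),down(a-k*(2.2-.637)/3).as_quat())
env.dwell(0.3);say('turned')
s=env.read_state();x=Rn.from_quat(s['orientation']).as_matrix()[:,0];print('n',np.arctan2(-x@uy,x@ux))
env.gripper_open();env.move_l(F(45,0,170),feed=120)
env.movep(F(20,0,240),down(np.radians(3)).as_quat());d=shot('wrist','nut.png')
C=cloud(d);rect('nut',box(C,0,90,-40,40,106,118));rect('rib',box(C,-130,-50,-50,50,53,62));rect('pad',box(C,-35,0,-40,40,25,45))
L=box(C,90,200,-30,30,60,150);print(np.polyfit(L[:,0],L[:,2],1),np.median(L,0));say()
```

```text
at 19.27 tcp [549.6 148.9  90.6] F [-0.4 -0.4  0.2] gap 0.998 gf 0.0
grip 20.38 tcp [549.7 148.7  90.5] F [ 1.7 -1.1  3.4] gap 0.152 gf 40.4
turned 22.38 tcp [550.  147.1  90.5] F [ 3.6 -8.7  3.8] gap 0.153 gf 40.6
n 2.197203843500575
nut 950 [44.4 -0.5] [51.7 14.2] 53.6 z 112.7 min/max x [26.1 62.6]
rib 772 [-90.   -0.2] [63.6 12.5] 89.9 z 57.8 min/max x [-95.9 -83.9]
pad 300 [-14.7  -0.3] [27.2 57.2] 0.4 z 25.6 min/max x [-28.2  -2.2]
[  1.43676388 -86.32378196] [131.83495264  -2.0547611  105.17572051]
25.1 tcp [549.5 124.  238.4] F [-0.5 -0.   0.2] gap 0.999 gf 0.0
```

View pics/nut.png

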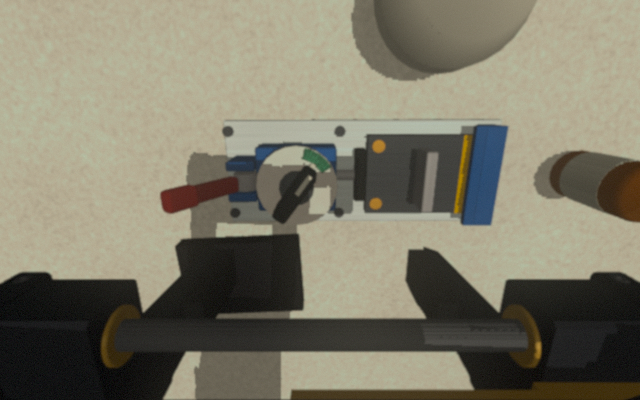

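The pointer is inside the green arc at (313,163), at about 2.2 rad. The lever is still up and the plate hasn't moved. Lever next.

Run:
```python
from h import *
q=down(YF).as_quat();px=108-3.5*2.2
def tp(f,off=0): return F(px+78*np.cos(f)-(7+off)*np.sin(f)-9,-1,45+78*np.sin(f)+(7+off)*np.cos(f)+11)
env.grab(10)
env.movep(tp(1.0,12)+60*uz,q);env.move_l(tp(1.0,12),q,feed=100);say('start')
for f in np.linspace(.98,0,9):
    env.move_l(tp(f),q,feed=60);s=env.read_state();print(round(f,2),np.round(s['wrist_force'],1))
p=np.array(env.read_state()['tcp_pos']);print(env.move_l(p-5*uz,feed=12,until_force=15));say('end')
env.move_l(np.array(env.read_state()['tcp_pos'])+100*uz,feed=120)
env.movep(F(20,0,240),down(np.radians(3)).as_quat());d=shot('wrist','final.png');shot('scene','final_s.png')
C=cloud(d);rect('nut',box(C,0,90,-40,40,106,118));rect('rib',box(C,-130,-50,-50,50,53,62));rect('pad',box(C,-35,0,-40,40,25,45))
L=box(C,145,200,-20,20,30,70);print(np.polyfit(L[:,0],L[:,2],1),np.median(L,0),len(L));say()
```

```text
start 28.42 tcp [546.6 221.3 132.3] F [-0.5 -0.5  0.6] gap 0.003 gf 0.0
0.98 [ 0.8 -0.7  2.5]
0.86 [1.8 0.  1.9]
0.74 [ 1.4 -0.3  1.9]
0.61 [ 1.9 -0.2  1.8]
0.49 [ 0.4 -0.5  2.3]
0.37 [ 0.6 -0.4  1.1]
0.24 [ 0.7 -0.2  1.4]
0.12 [ 0.3 -1.  -0.6]
0.0 [-0.1 -0.3  1.1]
False
end 31.85 tcp [544.3 273.7  59.7] F [-4.3  0.2 14.8] gap 0.003 gf 7.2
nut 942 [44.3 -0.6] [51.6 14.1] 53.9 z 112.7 min/max x [25.7 62.7]
rib 766 [-90.4  -0.5] [12.7 63.1] 0.4 z 57.9 min/max x [-96. -84.]
pad 331 [-15.3  -0.2] [28.9 58.6] 0.3 z 25.6 min/max x [-29.8  -3.8]
[2.15585212e-02 4.71090852e+01] [169.2551847   -1.58343551  51.11776868] 815
34.14 tcp [550.  124.3 239.3] F [-0.1  0.2 -0.1] gap 0.008 gf 0.0
```

View pics/final.png

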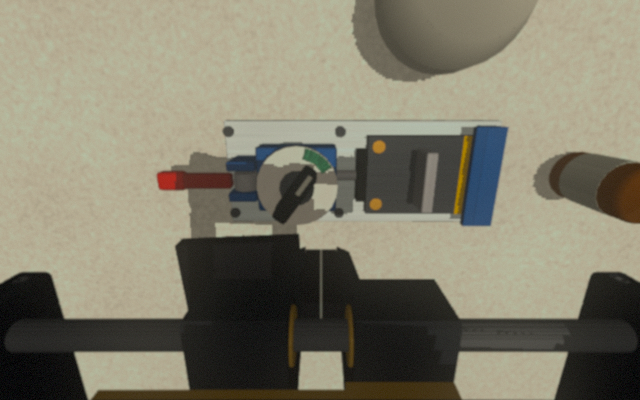

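The lever at (195,180) is level and its paddle top measures 51 mm (expected 52). The nut is in the arc, the pad touches the plate, and the plate is still seated. The bystanders weren't touched, so I'm handing in.

```bash
python3 -c "
from cell import env
print(env.job_done())"
```

```text
the job is handed in; nothing more can be done
None
```

The job is handed in: the plate is seated flat at the heel, the nut is at about 2.2 rad (mid-green) and the lever is fully down with the pad on the plate; the pad force was not measured, and a finger pushed the heel with about 31 N on release but the plate stayed put.

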